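# Check the hand brake of the photo turntable

## Robot

A 6-joint arm with a two-finger parallel gripper is mounted at the origin on a cart in front of the work surface, level with it; the furniture and walls round the work are solid. World frame = base frame: x ahead of the robot, y to its left, z up, the work surface at z = 0. Lengths are in m, angles in degrees, forces in N, time in s.
With the tool pointing down it reaches from about 0.4 to 0.825 m from the base axis. Payload 7 kg.
Tool frame: the origin (TCP) lies on the centre line of the jaws, within the pads' length; the fingertips stand 11 mm ahead of it and the grasp point (between the pads) lies 8 mm behind it; z points along the fingers, y is the direction in which the jaws open and shut (so a half turn about z gives the same grasp; the last joint's range is limited). The gripper opens to 88 mm and grips with 3 to 60 N. Pads are 19 mm wide; open, the fingers measure 130 mm over their backs; the gripper's body (78 mm by 193 mm) begins 47 mm behind the grasp point.
Start: joints at [-49.67, 20.546, 0.682, 0, -70.136, -16.507], TCP at [0.273, -0.617, 0.238] pointing down, gripper open.
Joint ranges: [-176.03, 176.03], [-82.01, 121.73], [-58.28, 71.71], [-173.87, 95.51], [-174.79, -0.11], [-173.66, 173.66]. Speed limits (degrees/s): [136.94, 136.94, 172.46, 180, 180, 180].

## Interface

Orientations are given as [roll, pitch, yaw] about the fixed x, y, z axes, in that order (R = Rz(yaw) Ry(pitch) Rx(roll)).
In Python, from plant import ctrl, cams, order gives the robot as it stands.
- The arm moves only by the tool jog_arm, never from a script. Its argument "motion" is a list of rows, each an object with "offset": the shift along the tool's x, y, z in mm, a list of three; "roll": the turn about the tool's z in rad; "hand": the finger opening in mm, from 0 to 87.6. A call has 1 to 20 rows; each row is the pose to reach, as a shift and turn from the pose commanded when the call began, along the tool's axes at that moment; what a row does not reach only later rows make up. A row lasts 1/12 s, in which the tool goes at most 41.7 mm and 7.16 degrees, less where a joint would pass 70% of its speed; a pose out of reach is approached as far as the arm can. A call with a gripper value outside its range is refused whole. The fingers move at their own pace and stop on an object; the grip force is fixed at half the most. Time passes only in rows, so rows that repeat a pose let the fingers close. It gives the time, the measured TCP pose, the force and the opening at its end, in the units of the state.
- ctrl.get_obs(): the state, without advancing time (a new reading comes with each control period).
- cams.snapshot(name): name is "scene" or "top"; returns a dict with "img" (400x640x3 uint8, red, green, blue), "K" (3x3 intrinsics, pixels), "cam_to_world" (4x4, takes a point from camera to world coordinates). Camera axes: x right, y down, z forward; pixel columns grow to the right and rows downward; lengths in m; the calibration is good to about 2 mm. A picture is of the moment at which its call begins. There is no depth.
- order.close_job(): hands the job in, once; it reports no verdict.
The state is a dict: "clock": time; "joint_pos": joint angles; "qvel": joint speeds; "tau": joint torques, N m; "tool_pos": TCP position; "orientation": TCP orientation; "force": force on the tool from outside, world axes, zero at the start; "moment": the same for the moment, N m; "opening": finger opening in m.
Only numpy, scipy, OpenCV 4.12 (cv2) and the standard library are available. Lean on these libraries where they do the work, as an engineer would, in place of code of your own. Each camera call takes 0.05 s, during which the arm holds its last target. There are 200 camera calls.

## Task

The hand-turned photo turntable has a new brake pad. With the outside of the fingers press its orange brake lever in towards the black grip bar, firmly but without forcing it, until it stops short of the bar, hold it there for a good second, then ease it all the way back out without letting it snap. Then push the plate about a quarter turn by its finger post to see that it runs free again and leave it standing still; grip and lift nothing, and let the sherd on the plate and the things around stay where they lie.

Things in the scene. Friction and masses are not known exactly. Their poses are not given: they have to be found in the camera images.
- turntable_stand: Fixed dark cast stand of the photo turntable; it cannot slide. Origin on the desk (z = 0) under the plate's axis; z up, x and y turn with its yaw. The brake is on its -y side: a bracket (x -0.045 to 0.073, out to y -0.182, up to 27 mm high) carries the lever's upright pivot at x 0.055, y -0.165. A thin index pointer 62 mm high stands at x -0.128, y 0.
- bar_face (a point): Point on the outer (-y) face of the stand's fixed black grip bar, opposite the place where the lever is pressed. The bar is 22 mm across and runs along x of the stand from -0.02 to -0.146 at y -0.137, its axis 56 mm above the desk.
- brake_lever (a joint): Brake lever angle (rad): 0 = fully out, where a return spring keeps it; grows as its end swings towards the bar (+y of the stand). The pad meets the rim between 0.08 and 0.16, different each time; from there the lever is firm and gives little more. At about 0.29 it would touch the bar, which takes far too much force.
- lever_press (a point): Point to press, on the outer (-y) face of the lever's blade, at mid-height of the 16 mm high, 9 mm thick blade, 56 mm above the desk, 146 mm from the pivot, its inner face 48 mm from the bar when out; free desk below and outside. Press along +y of the stand: 2 N starts the lever, 3 to 5 N brings the pad to the rim, then about 2 N more per mm; 8 to 15 N holds it well, over 30 N is forcing it.
- lever_blade: The orange blade of the brake lever, 110 mm long, about straight for 35 mm from the pressing point towards the pivot and 20 mm the other way, with a round end 17 mm across. Its origin is on the lever's pivot, 56 mm above the desk; its axes agree with those of the stand when the lever is out.
- brake_pad: Red-brown brake pad (24 x 8 x 13 mm) on a sprung shoe carried by the lever; it is pressed against the plate's rim as the lever comes in. Its origin is on the adjusting screw, 33 to 37 mm behind its face.
- plate: Turning plate: aluminium disc 240 mm across, 48 to 64 mm above the desk, with degree marks, a black mat 164 mm across (top 66 mm above the desk) and a finger post. Origin on the desk under its axis, z up; it turns either way without end, with light drag (about 1 N at the post), and stays where it is left.
- finger_post (a point): Middle of the upright black finger post on the plate: 16 mm across, standing 94 mm from the plate's axis, top 100 mm above the desk; this point is 85 mm above the desk. It is pushed sideways, along its circle.
- plate_centre (a point): Centre of the top of the mat, on the plate's axis.
- sherd_1: Orange-brown pottery sherd, 47 x 61 x 16 mm, lying loose near the middle of the plate; it rides along as the plate turns. Origin under its middle.
- screwdriver: Red-handled screwdriver, 27 x 192 x 26 mm, lying loose on the desk, to be left alone. Origin under its middle, length along its y.
- hex_key: Steel hexagon key, 30 x 88 x 8 mm, lying loose on the desk, to be left alone. Origin under its middle.
- glue_stick: Yellow and red glue stick, 24 x 95 x 24 mm, lying loose on the desk, to be left alone. Origin under its middle.
Things that resemble listed ones, but are neither listed nor needed, are in the scene too. Of the things like the sherd_1, leave any that is pink; of the rest the smaller one is meant.

How it is judged:
By the outcome, as a careful person would: the job done as asked, in the order asked, and still so for the second after the job is handed in, with the robot touching nothing.
It also fails if it takes over 64 s, if anything falls off the work surface, if the arm or the gripper's body presses on something with over 40 N, if the wrist force passes 120 N, or if a joint passes its speed limit or range.

## Working session

There is one attempt and no reset: what is moved stays moved. The work goes in short steps, Python scripts to look and compute and a tool call to move; the robot and the scene stay as the last step left them, time stands still between calls to the robot, and variables do not carry over. Pictures are saved under pics/ and viewed, about 8 in all and at most 12, crops included, and the job is handed in when it is done.

Besides the shell and the picture viewer there is one more tool, called after "Call:" in YAML: its name, and indented under it one key for each argument. jog_arm: Moves the arm, as the interface text tells. Its arguments: {"type":"object","properties":{"motion":{"type":"array"}},"required":["motion"]}

```bash
mkdir -p pics; cat > h.py <<'E'
import numpy as np,cv2
from plant import ctrl,cams,order
def snap(n,f):
    s=cams.snapshot(n); cv2.imwrite('pics/'+f+'.png',s['img'][:,:,::-1]); np.savez('pics/'+f+'.npz',**s); return s
def ray(s,u,v,z):
    M=s['cam_to_world'];d=M[:3,:3]@np.linalg.inv(s['K'])@[u,v,1];o=M[:3,3];return o+d*(z-o[2])/d[2]
def proj(s,p):
    M=s['cam_to_world'];c=s['K']@(M[:3,:3].T@(np.array(p)-M[:3,3]));return c[:2]/c[2]
E
python3 - <<'E'
from h import *
for n in('scene','top'):
    s=snap(n,n+'0');print(n,s['K'][0],s['cam_to_world'].round(3).tolist())
o=ctrl.get_obs();print(o)
E
```

```text
scene [449.30194348   0.         308.17387239] [[-0.688, -0.45, 0.569, -0.106], [-0.725, 0.43, -0.537, 0.64], [-0.003, -0.782, -0.623, 0.869], [0.0, 0.0, 0.0, 1.0]]
top [377.30518933   0.         322.61072419] [[0.029, -0.991, 0.132, 0.466], [-1.0, -0.027, 0.013, -0.03], [-0.009, -0.132, -0.991, 1.017], [0.0, 0.0, 0.0, 1.0]]
{'clock': 0.1, 'joint_pos': array([-4.96720641e+01,  2.05856470e+01,  6.37147857e-01, -1.79868546e-02,
       -7.01346682e+01, -1.65067812e+01]), 'qvel': array([-0.01440155, -0.01536209,  0.02320906, -0.03594471, -0.0050551 ,
        0.06428354]), 'tau': array([-1.92548709e-03, -5.84164059e+01,  2.93750435e+01,  7.01545626e+00,
        1.01761168e-02, -6.42969667e-05]), 'tool_pos': array([ 0.27241986, -0.61711281,  0.23672033]), 'orientation': array([ 1.79915455e+02, -7.41969084e-03, -1.56184964e+02]), 'force': array([-0.0404947 ,  0.88745816, -0.17427467]), 'moment': array([ 0.00717538, -0.00786758, -0.01069017]), 'opening': 0.08746988426997838}
```

View pics/top0.png

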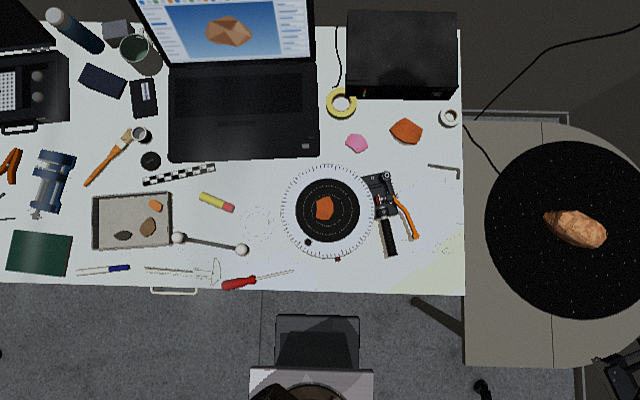

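View pics/scene0.png

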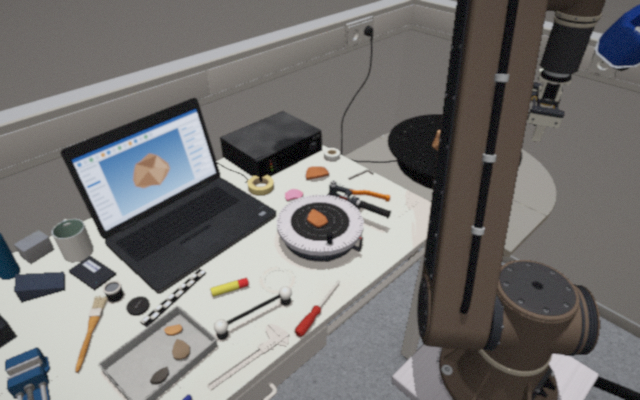

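The top view shows the plate centred at about (328,211), the post at (308,242), the bar from (385,220) to (391,254), the orange lever from (395,200) to (416,236), and the pointer at (337,258). The sherd on the plate is at (325,208). Lookalikes for it are the pink one (356,143), the larger orange-brown one (406,131), and the tray pieces (148,226), (156,205) and (123,235). My choice is the one on the mat. For the lever, the only other orange long things are the brush (108,157) and the pliers-like item (10,165), so I'll check with a close crop.

```bash
python3 - <<'E'
from h import *
s=dict(np.load('pics/top0.npz'));im=s['img'][:,:,::-1].copy()
hsv=cv2.cvtColor(im,cv2.COLOR_BGR2HSV)
# mat: dark blob in plate
m=(hsv[...,2]<75).astype(np.uint8);m[:, :285]=0;m[:,362:]=0;m[:170]=0;m[250:]=0
c=max(cv2.findContours(m,0,2)[0],key=cv2.contourArea);e=cv2.fitEllipse(cv2.convexHull(c));print('mat',e)
C=ray(s,*e[0],.066);print('centre',C)
o=cv2.inRange(hsv,(5,150,120),(22,255,255));o[:190]=0;o[245:]=0;o[:,:385]=0;o[:,425:]=0
ys,xs=np.nonzero(o);P=np.array([ray(s,x,y,.064) for x,y in zip(xs,ys)])[:,:2]
print(len(xs),xs.min(),xs.max(),ys.min(),ys.max())
print('pointer tip',ray(s,338,259,.062),'post',ray(s,308,242,.1))
for y in(-10,0,6,10,15,20):
    pass
crop=im[150:290,270:450];cv2.imwrite('pics/crop.png',cv2.resize(crop,None,fx=4.4,fy=4.2,interpolation=2))
s2=dict(np.load('pics/scene0.npz'));print('scene centre px',proj(s2,C))
cv2.imwrite('pics/crop2.png',cv2.resize(s2['img'][165:265,260:420,::-1],None,fx=5,fy=5,interpolation=2))
E
```

```text
mat ((327.15655517578125, 210.01780700683594), (63.126853942871094, 64.16082763671875), 81.3694839477539)
centre [ 0.55714601 -0.03013187  0.066     ]
170 393 418 195 238
pointer tip [ 0.43547639 -0.06051734  0.062     ] post [0.47510349 0.01402017 0.1       ]
scene centre px [319.52601144 219.45831648]
```

View pics/crop.png

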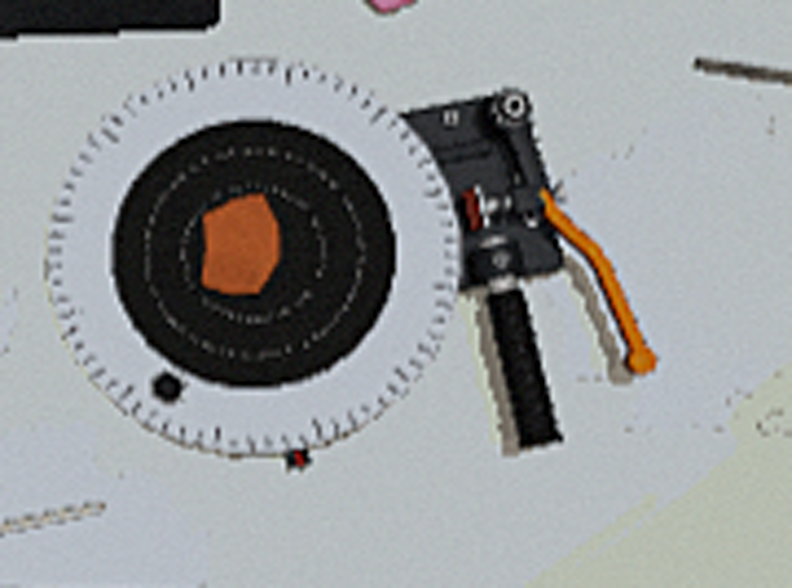

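View pics/crop2.png

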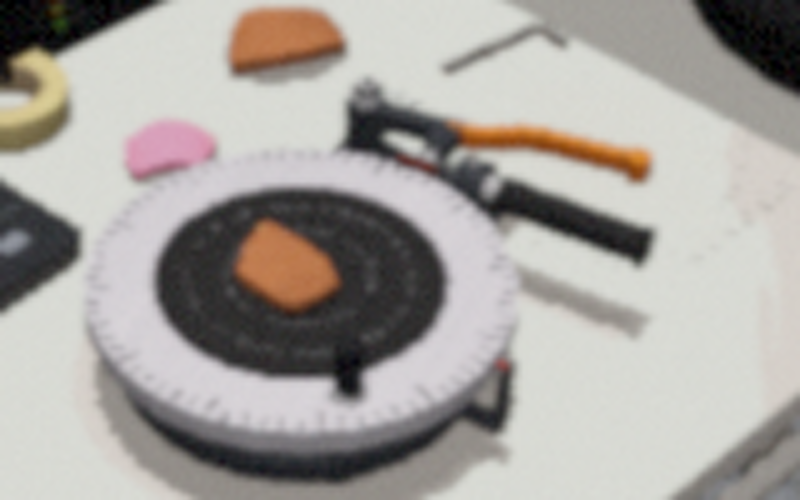

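```bash
python3 - <<'E'
from h import *
s=dict(np.load('pics/top0.npz'))
px=lambda x,y:(270+x/4.4,150+y/4.2)
C=ray(s,*px(255,253),.066)[:2];C0=np.array([.5571,-.0301]);print('C',C)
f=lambda x,y,z:ray(s,*px(x,y),z)[:2]-C0
b1,b2=f(503,290,.067),f(542,440,.067)
d=b1-b2;print('bar yaw',np.degrees(np.arctan2(d[1],d[0])),np.linalg.norm(d))
p=f(298,458,.062);print('ptr yaw',np.degrees(np.arctan2(-p[1],-p[0])))
pv=f(514,105,.068);print('pivot',pv,np.linalg.norm(pv),np.degrees(np.arctan2(pv[1],pv[0])-np.arctan2(-.165,.055)))
for yaw in(13,14,15):
    a=np.radians(yaw);R=np.array([[np.cos(a),-np.sin(a)],[np.sin(a),np.cos(a)]])
    print(yaw,'piv',R.T@pv,'bar',R.T@b1,R.T@b2,'end',R.T@f(641,360,.064),'press world',C0+R@[-.085,-.205],'ydir',R[:,1])
    print([ (proj(s,[*(C0+R@q[:2]),q[2]])-[270,150])*[4.4,4.2] for q in [(.055,-.165,.068),(-.146,-.137,.056),(-.085,-.205,.064),(-.128,0,.062)]])
E
```

```text
C [ 0.55664228 -0.03216573]
bar yaw 14.371540241115841 0.09108571775869156
ptr yaw 13.725404280688457
pivot [ 0.09379835 -0.14989325] 0.1768222743183084 13.60205192184665
13 piv [ 0.05767566 -0.16715153] bar [-0.05089596 -0.13650766] [-0.14195559 -0.13868785] end [-0.10714746 -0.20487997] press world [ 0.52039351 -0.2489667 ] ydir [-0.22495105  0.97437006]
[array([511.38669531, 109.93760242]), array([537.28977748, 446.86211434]), array([632.31899344, 323.53292356]), array([296.21275764, 462.99374499])]
14 piv [ 0.05474968 -0.16813265] bar [-0.0532706  -0.13559861] [-0.1443544  -0.13618926] end [-0.11070679 -0.20297879] press world [ 0.52421885 -0.24957399] ydir [-0.2419219   0.97029573]
[array([508.64311534, 105.69888736]), array([540.67794726, 442.01895088]), array([633.36136186, 317.16867622]), array([300.06178156, 462.21187875])]
15 piv [ 0.05180702 -0.16906256] bar [-0.05562901 -0.13464826] [-0.14670925 -0.13364919] end [-0.11423239 -0.20101577] press world [ 0.52805421 -0.25011441] ydir [-0.25881905  0.96592583]
[array([505.82410248, 101.5073433 ]), array([543.97391414, 437.12115109]), array([634.28547985, 310.7912367 ]), array([303.89537246, 461.36515765])]
```

The crops confirm the choice: the orange sherd is on the mat, the lever end is at crop (641,360), and the post is at (167,388). The stand sits at about (0.557,-0.031) with yaw of about 14°. I'll close the fingers, align tool y with stand y, and go to a point above and outside the lever.

Call:
jog_arm:
  motion:
    - {"offset": [-10, 5, 0], "roll": 0.02, "hand": 0}
    - {"offset": [-30, 15, 0], "roll": 0.04, "hand": 0}
    - {"offset": [-60, 30, 0], "roll": 0.06, "hand": 0}
    - {"offset": [-90, 45, 0], "roll": 0.08, "hand": 0}
    - {"offset": [-120, 60, 0], "roll": 0.1, "hand": 0}
    - {"offset": [-150, 75, 0], "roll": 0.12, "hand": 0}
    - {"offset": [-180, 90, 0], "roll": 0.14, "hand": 0}
    - {"offset": [-210, 105, 0], "roll": 0.16, "hand": 0}
    - {"offset": [-240, 120, 0], "roll": 0.171, "hand": 0}
    - {"offset": [-270, 135, 0], "roll": 0.171, "hand": 0}
    - {"offset": [-300, 150, 0], "roll": 0.171, "hand": 0}
    - {"offset": [-330, 165, 0], "roll": 0.171, "hand": 0}
    - {"offset": [-350, 175, 0], "roll": 0.171, "hand": 0}
    - {"offset": [-362, 181, 0], "roll": 0.171, "hand": 0}
    - {"offset": [-369, 184, 0], "roll": 0.171, "hand": 0}
    - {"offset": [-369, 184, 20], "roll": 0.171, "hand": 0}
    - {"offset": [-369, 184, 50], "roll": 0.171, "hand": 0}
    - {"offset": [-369, 184, 80], "roll": 0.171, "hand": 0}
    - {"offset": [-369, 184, 90], "roll": 0.171, "hand": 0}
    - {"offset": [-369, 184, 90], "roll": 0.171, "hand": 0}

```text
clock: 1.77
tool_pos: [0.5336, -0.3002, 0.1446]
orientation: [179.8, -0.3, -166.0]
force: [1.1, -0.1, 0.4]
opening: 0.0006
```

```bash
cat >> h.py <<'E'
C=np.array([.5571,-.0308]);a=np.radians(14);R=np.array([[np.cos(a),-np.sin(a)],[np.sin(a),np.cos(a)]])
def st():
    o=ctrl.get_obs();p=o['tool_pos'];print('t',round(o['clock'],2),'stand xy',(R.T@(p[:2]-C)*1e3).round(1),'z',(p[2]*1e3).round(1),'rpy',o['orientation'].round(2),'F stand',(R.T@o['force'][:2]).round(2),o['force'][2].round(2),'open',round(o['opening'],4));return o
E
python3 - <<'E'
from h import *
st();s=snap('top','top1');im=s['img'][:,:,::-1]
cv2.imwrite('pics/crop3.png',cv2.resize(im[150:290,270:450],None,fx=4.4,fy=4.2,interpolation=2))
E
```

```text
t 1.77 stand xy [ -88.  -255.7] z 144.6 rpy [ 179.83   -0.3  -166.04] F stand [ 1.05 -0.34] 0.36 open 0.0006
```

View pics/crop3.png

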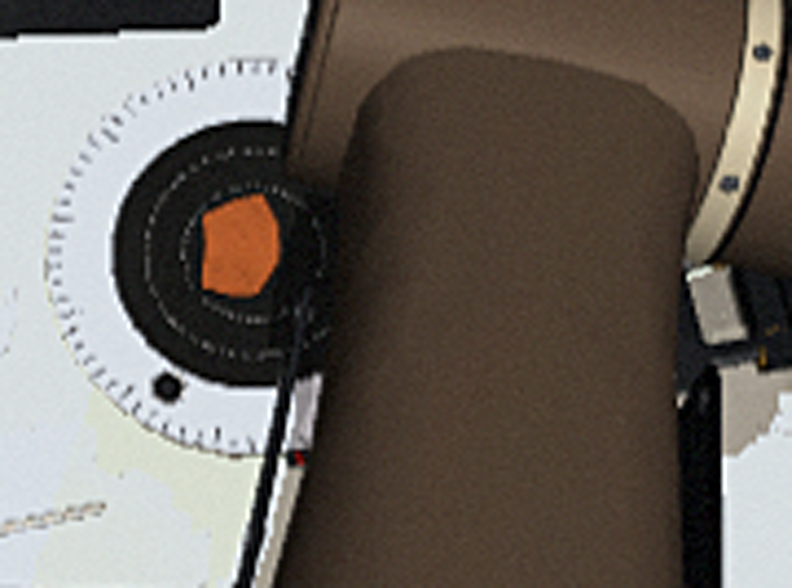

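The top view is blocked by the forearm, but the plate, sherd and post haven't moved. I'll descend outside the lever and check with the scene camera.

Call:
jog_arm:
  motion:
    - {"offset": [-2, 0, 10], "roll": 0, "hand": 0}
    - {"offset": [-2, 0, 30], "roll": 0, "hand": 0}
    - {"offset": [-2, 0, 50], "roll": 0, "hand": 0}
    - {"offset": [-2, 0, 70], "roll": 0, "hand": 0}
    - {"offset": [-2, 0, 84], "roll": 0, "hand": 0}
    - {"offset": [-2, 0, 91], "roll": 0, "hand": 0}
    - {"offset": [-2, 0, 91], "roll": 0, "hand": 0}
    - {"offset": [-2, 0, 91], "roll": 0, "hand": 0}
    - {"offset": [-2, 0, 91], "roll": 0, "hand": 0}

```text
clock: 2.57
tool_pos: [0.5389, -0.3, 0.0581]
orientation: [-179.9, 0.1, -166.0]
force: [-0.5, 0.1, -0.7]
opening: 0.0006
```

```bash
python3 - <<'E'
from h import *
st();s=snap('scene','sc1');im=s['img'][:,:,::-1]
print([proj(s,[*(C+R@q[:2]),q[2]]) for q in [(-.085,-.2,.064),(-.085,-.148,.064),(-.085,-.235,.041)]])
cv2.imwrite('pics/crop4.png',cv2.resize(im[140:260,280:440],None,fx=5,fy=5,interpolation=2))
E
```

```text
t 2.57 stand xy [ -82.8 -256.8] z 58.1 rpy [-1.7993e+02  1.1000e-01 -1.6596e+02] F stand [-0.48  0.27] -0.68 open 0.0006
[array([379.1855923 , 192.89621927]), array([371.4019302, 202.0457403]), array([383.42892842, 193.07410226])]
```

View pics/crop4.png

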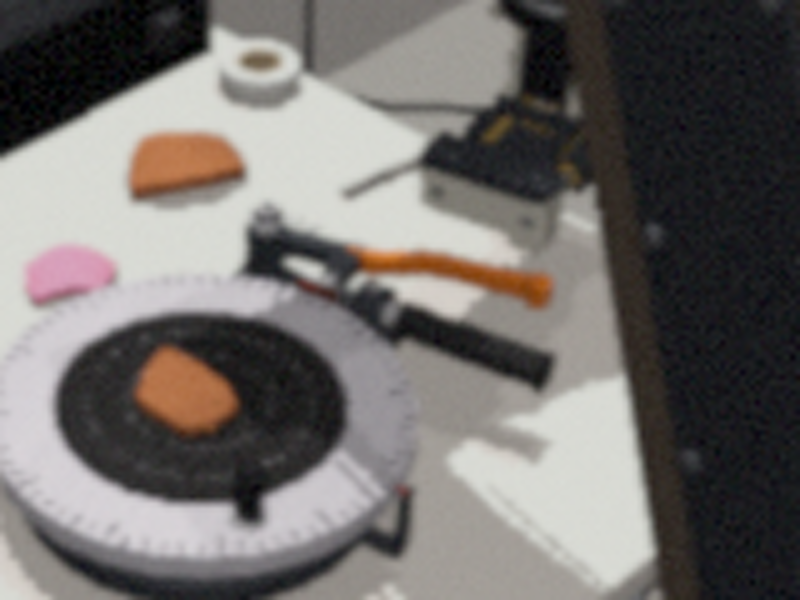

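The gripper hangs just outside the lever (lever end at crop (540,288), bar end at (545,370)), and nothing is touched. I'll approach slowly and lower by 5 mm.

Call:
jog_arm:
  motion:
    - {"offset": [0, 2, 2], "roll": 0, "hand": 0}
    - {"offset": [0, 5, 4], "roll": 0, "hand": 0}
    - {"offset": [0, 8, 5], "roll": 0, "hand": 0}
    - {"offset": [0, 11, 5], "roll": 0, "hand": 0}
    - {"offset": [0, 14, 5], "roll": 0, "hand": 0}
    - {"offset": [0, 17, 5], "roll": 0, "hand": 0}
    - {"offset": [0, 19, 5], "roll": 0, "hand": 0}
    - {"offset": [0, 21, 5], "roll": 0, "hand": 0}
    - {"offset": [0, 23, 5], "roll": 0, "hand": 0}
    - {"offset": [0, 24, 5], "roll": 0, "hand": 0}
    - {"offset": [0, 25, 5], "roll": 0, "hand": 0}
    - {"offset": [0, 25, 5], "roll": 0, "hand": 0}
    - {"offset": [0, 25, 5], "roll": 0, "hand": 0}
    - {"offset": [0, 25, 5], "roll": 0, "hand": 0}

```text
clock: 3.78
tool_pos: [0.5317, -0.2754, 0.0515]
orientation: [-180.0, -0.0, -166.0]
force: [0.3, 0.5, 0.1]
opening: 0.0003
```

```bash
python3 -c "
from h import *
st()"
```

```text
t 3.78 stand xy [ -83.8 -231.2] z 51.5 rpy [-180.     -0.   -165.98] F stand [0.43 0.43] 0.06 open 0.0003
```

Call:
jog_arm:
  motion:
    - {"offset": [0, 1, 0], "roll": 0, "hand": 0}
    - {"offset": [0, 2, 0], "roll": 0, "hand": 0}
    - {"offset": [0, 3, 0], "roll": 0, "hand": 0}
    - {"offset": [0, 4, 0], "roll": 0, "hand": 0}
    - {"offset": [0, 5, 0], "roll": 0, "hand": 0}
    - {"offset": [0, 6, 0], "roll": 0, "hand": 0}
    - {"offset": [0, 7, 0], "roll": 0, "hand": 0}
    - {"offset": [0, 8, 0], "roll": 0, "hand": 0}
    - {"offset": [0, 9, 0], "roll": 0, "hand": 0}
    - {"offset": [0, 10, 0], "roll": 0, "hand": 0}
    - {"offset": [0, 10, 0], "roll": 0, "hand": 0}
    - {"offset": [0, 10, 0], "roll": 0, "hand": 0}

```text
clock: 4.78
tool_pos: [0.5293, -0.2658, 0.0516]
orientation: [-180.0, -0.0, -166.0]
force: [0.1, -1.8, 0.5]
opening: 0.0005
```

```bash
python3 -c "
from h import *
st()"
```

```text
t 4.78 stand xy [ -83.8 -221.3] z 51.6 rpy [-179.99   -0.   -165.97] F stand [-0.28 -1.75] 0.54 open 0.0005
```

Contact at about 2 N. I'll continue slowly.

Call:
jog_arm:
  motion:
    - {"offset": [0, 1, 0], "roll": 0, "hand": 0}
    - {"offset": [0, 2, 0], "roll": 0, "hand": 0}
    - {"offset": [0, 3, 0], "roll": 0, "hand": 0}
    - {"offset": [0, 4, 0], "roll": 0, "hand": 0}
    - {"offset": [0, 5, 0], "roll": 0, "hand": 0}
    - {"offset": [0, 6, 0], "roll": 0, "hand": 0}
    - {"offset": [0, 7, 0], "roll": 0, "hand": 0}
    - {"offset": [0, 8, 0], "roll": 0, "hand": 0}
    - {"offset": [0, 8, 0], "roll": 0, "hand": 0}
    - {"offset": [0, 8, 0], "roll": 0, "hand": 0}

```text
clock: 5.62
tool_pos: [0.5273, -0.2579, 0.0516]
orientation: [180.0, -0.0, -166.0]
force: [-1.0, -3.5, 1.3]
opening: 0.0007
```

```bash
python3 -c "
from h import *
st()"
```

```text
t 5.62 stand xy [ -83.8 -213.1] z 51.6 rpy [ 1.8000e+02 -1.0000e-02 -1.6597e+02] F stand [-1.79 -3.2 ] 1.3 open 0.0007
```

Call:
jog_arm:
  motion:
    - {"offset": [0, 1, 0], "roll": 0, "hand": 0}
    - {"offset": [0, 2, 0], "roll": 0, "hand": 0}
    - {"offset": [0, 3, 0], "roll": 0, "hand": 0}
    - {"offset": [0, 4, 0], "roll": 0, "hand": 0}
    - {"offset": [0, 4, 0], "roll": 0, "hand": 0}
    - {"offset": [0, 4, 0], "roll": 0, "hand": 0}

```text
clock: 6.12
tool_pos: [0.5263, -0.254, 0.0516]
orientation: [180.0, -0.0, -166.0]
force: [-1.6, -3.6, 0.1]
opening: 0.0004
```

```bash
python3 -c "
from h import *
st()"
```

```text
t 6.12 stand xy [ -83.8 -209.1] z 51.6 rpy [ 180.     -0.   -165.97] F stand [-2.41 -3.11] 0.05 open 0.0004
```

Call:
jog_arm:
  motion:
    - {"offset": [0, 1, 0], "roll": 0, "hand": 0}
    - {"offset": [0, 2, 0], "roll": 0, "hand": 0}
    - {"offset": [0, 3, 0], "roll": 0, "hand": 0}
    - {"offset": [0, 3, 0], "roll": 0, "hand": 0}
    - {"offset": [0, 3, 0], "roll": 0, "hand": 0}

```text
clock: 6.53
tool_pos: [0.5255, -0.2512, 0.0515]
orientation: [-180.0, -0.0, -166.0]
force: [-1.5, -5.8, 0.4]
opening: 0.0005
```

```bash
python3 -c "
from h import *
st()"
```

```text
t 6.53 stand xy [ -84.  -206.2] z 51.5 rpy [-1.7999e+02 -2.0000e-02 -1.6597e+02] F stand [-2.88 -5.28] 0.44 open 0.0005
```

Call:
jog_arm:
  motion:
    - {"offset": [0, 0.5, 0], "roll": 0, "hand": 0}
    - {"offset": [0, 1, 0], "roll": 0, "hand": 0}
    - {"offset": [0, 1.5, 0], "roll": 0, "hand": 0}
    - {"offset": [0, 2, 0], "roll": 0, "hand": 0}
    - {"offset": [0, 2, 0], "roll": 0, "hand": 0}
    - {"offset": [0, 2, 0], "roll": 0, "hand": 0}

```text
clock: 7.03
tool_pos: [0.5249, -0.2498, 0.0516]
orientation: [-180.0, -0.0, -166.0]
force: [-2.0, -8.8, -0.0]
opening: 0.0002
```

```bash
python3 -c "
from h import *
st()"
```

```text
t 7.03 stand xy [ -84.2 -204.7] z 51.6 rpy [-1.7996e+02 -4.0000e-02 -1.6597e+02] F stand [-4.05 -8.1 ] -0.01 open 0.0002
```

Firm: 8 N. I'll add 1.5 mm and hold for about 1.5 s.

Call:
jog_arm:
  motion:
    - {"offset": [0, 0.5, 0], "roll": 0, "hand": 0}
    - {"offset": [0, 1, 0], "roll": 0, "hand": 0}
    - {"offset": [0, 1.5, 0], "roll": 0, "hand": 0}
    - {"offset": [0, 1.5, 0], "roll": 0, "hand": 0}
    - {"offset": [0, 1.5, 0], "roll": 0, "hand": 0}
    - {"offset": [0, 1.5, 0], "roll": 0, "hand": 0}
    - {"offset": [0, 1.5, 0], "roll": 0, "hand": 0}
    - {"offset": [0, 1.5, 0], "roll": 0, "hand": 0}
    - {"offset": [0, 1.5, 0], "roll": 0, "hand": 0}
    - {"offset": [0, 1.5, 0], "roll": 0, "hand": 0}

```text
clock: 7.87
tool_pos: [0.5244, -0.2488, 0.0516]
orientation: [-179.9, -0.1, -166.0]
force: [-2.8, -11.0, -1.8]
opening: 0.0006
```

```bash
python3 -c "
from h import *
st()"
```

```text
t 7.87 stand xy [ -84.4 -203.6] z 51.6 rpy [-1.7994e+02 -5.0000e-02 -1.6597e+02] F stand [ -5.39 -10.02] -1.77 open 0.0006
```

Call:
jog_arm:
  motion:
    - {"offset": [0, 0.5, 0], "roll": 0, "hand": 0}
    - {"offset": [0, 0.5, 0], "roll": 0, "hand": 0}
    - {"offset": [0, 0.5, 0], "roll": 0, "hand": 0}
    - {"offset": [0, 0.5, 0], "roll": 0, "hand": 0}
    - {"offset": [0, 0.5, 0], "roll": 0, "hand": 0}
    - {"offset": [0, 0.5, 0], "roll": 0, "hand": 0}
    - {"offset": [0, 0.5, 0], "roll": 0, "hand": 0}
    - {"offset": [0, 0.5, 0], "roll": 0, "hand": 0}
    - {"offset": [0, 0.5, 0], "roll": 0, "hand": 0}
    - {"offset": [0, 0.5, 0], "roll": 0, "hand": 0}
    - {"offset": [0, 0.5, 0], "roll": 0, "hand": 0}
    - {"offset": [0, 0.5, 0], "roll": 0, "hand": 0}
    - {"offset": [0, 0.5, 0], "roll": 0, "hand": 0}
    - {"offset": [0, 0.5, 0], "roll": 0, "hand": 0}
    - {"offset": [0, 0.5, 0], "roll": 0, "hand": 0}
    - {"offset": [0, 0.5, 0], "roll": 0, "hand": 0}
    - {"offset": [0, 0.5, 0], "roll": 0, "hand": 0}
    - {"offset": [0, 0.5, 0], "roll": 0, "hand": 0}

```text
clock: 9.37
tool_pos: [0.5243, -0.2485, 0.0516]
orientation: [-179.9, -0.1, -166.0]
force: [-2.6, -12.6, 0.1]
opening: 0.0003
```

```bash
python3 -c "
from h import *
st();snap('scene','sc_hold')"
```

```text
t 9.37 stand xy [ -84.5 -203.3] z 51.6 rpy [-1.7994e+02 -6.0000e-02 -1.6597e+02] F stand [ -5.52 -11.58] 0.09 open 0.0003
```

Call:
jog_arm:
  motion:
    - {"offset": [0, -0.5, 0], "roll": 0, "hand": 0}
    - {"offset": [0, -1, 0], "roll": 0, "hand": 0}
    - {"offset": [0, -1.5, 0], "roll": 0, "hand": 0}
    - {"offset": [0, -2, 0], "roll": 0, "hand": 0}
    - {"offset": [0, -2.5, 0], "roll": 0, "hand": 0}
    - {"offset": [0, -3, 0], "roll": 0, "hand": 0}
    - {"offset": [0, -4, 0], "roll": 0, "hand": 0}
    - {"offset": [0, -5, 0], "roll": 0, "hand": 0}
    - {"offset": [0, -6, 0], "roll": 0, "hand": 0}
    - {"offset": [0, -7, 0], "roll": 0, "hand": 0}
    - {"offset": [0, -8, 0], "roll": 0, "hand": 0}
    - {"offset": [0, -9, 0], "roll": 0, "hand": 0}
    - {"offset": [0, -10, 0], "roll": 0, "hand": 0}
    - {"offset": [0, -11, 0], "roll": 0, "hand": 0}
    - {"offset": [0, -12, 0], "roll": 0, "hand": 0}
    - {"offset": [0, -13, 0], "roll": 0, "hand": 0}
    - {"offset": [0, -14, 0], "roll": 0, "hand": 0}
    - {"offset": [0, -15, 0], "roll": 0, "hand": 0}
    - {"offset": [0, -16, 0], "roll": 0, "hand": 0}
    - {"offset": [0, -17, 0], "roll": 0, "hand": 0}

```text
clock: 11.08
tool_pos: [0.5289, -0.2638, 0.0516]
orientation: [-180.0, 0.0, -166.0]
force: [1.8, -0.7, -0.2]
opening: 0.0005
```

Call:
jog_arm:
  motion:
    - {"offset": [0, -1, 0], "roll": 0, "hand": 0}
    - {"offset": [0, -2, 0], "roll": 0, "hand": 0}
    - {"offset": [0, -3, 0], "roll": 0, "hand": 0}
    - {"offset": [0, -4, 0], "roll": 0, "hand": 0}
    - {"offset": [0, -5, 0], "roll": 0, "hand": 0}
    - {"offset": [0, -6, 0], "roll": 0, "hand": 0}
    - {"offset": [0, -7, 0], "roll": 0, "hand": 0}
    - {"offset": [0, -8, 0], "roll": 0, "hand": 0}
    - {"offset": [0, -9, 0], "roll": 0, "hand": 0}
    - {"offset": [0, -10, 0], "roll": 0, "hand": 0}
    - {"offset": [0, -12, 0], "roll": 0, "hand": 0}
    - {"offset": [0, -14, 0], "roll": 0, "hand": 0}
    - {"offset": [0, -18, 0], "roll": 0, "hand": 0}
    - {"offset": [0, -22, 0], "roll": 0, "hand": 0}
    - {"offset": [0, -26, 0], "roll": 0, "hand": 0}
    - {"offset": [0, -30, 0], "roll": 0, "hand": 0}
    - {"offset": [0, -30, 0], "roll": 0, "hand": 0}
    - {"offset": [0, -30, 0], "roll": 0, "hand": 0}

```text
clock: 12.58
tool_pos: [0.536, -0.2931, 0.0514]
orientation: [180.0, -0.0, -166.0]
force: [-0.1, -0.2, 0.5]
opening: 0.0004
```

```bash
python3 - <<'E'
from h import *
st();s=snap('scene','sc2');im=s['img'][:,:,::-1]
h=dict(np.load('pics/sc_hold.npz'))['img'][:,:,::-1]
cv2.imwrite('pics/crop5.png',np.vstack([cv2.resize(x[170:230,320:420],None,fx=5,fy=5,interpolation=2) for x in(h,im)]))
E
```

```text
t 12.58 stand xy [ -83.9 -249.4] z 51.4 rpy [ 1.7999e+02 -1.0000e-02 -1.6601e+02] F stand [-0.16 -0.19] 0.46 open 0.0004
```

View pics/crop5.png

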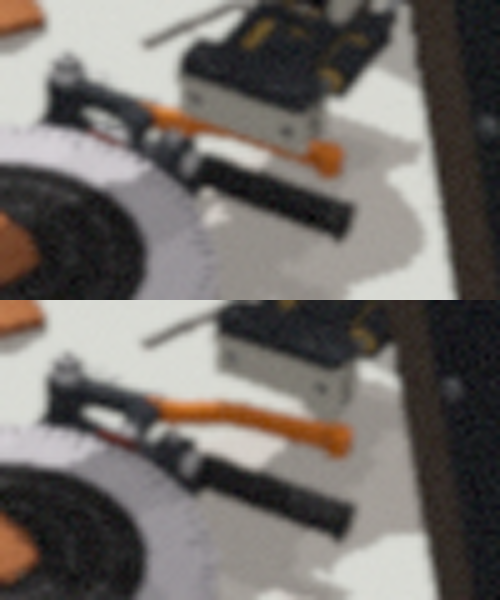

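During the hold the lever end stood near the bar with a clear gap (upper half, (325,160)). It's now fully out again (lower half, (338,438)), the force is zero and the finger is clear. Next I'll go over the bar to the post, on its pointer side.

Call:
jog_arm:
  motion:
    - {"offset": [0, 0, -10], "roll": 0, "hand": 0}
    - {"offset": [0, 0, -30], "roll": 0, "hand": 0}
    - {"offset": [0, 0, -60], "roll": 0, "hand": 0}
    - {"offset": [0, 0, -85], "roll": 0, "hand": 0}
    - {"offset": [0, 0, -105], "roll": 0, "hand": 0}
    - {"offset": [1, 15, -115], "roll": -0.06, "hand": 0}
    - {"offset": [2, 40, -115], "roll": -0.14, "hand": 0}
    - {"offset": [3, 65, -115], "roll": -0.22, "hand": 0}
    - {"offset": [4, 90, -115], "roll": -0.3, "hand": 0}
    - {"offset": [5, 115, -115], "roll": -0.38, "hand": 0}
    - {"offset": [6, 140, -115], "roll": -0.46, "hand": 0}
    - {"offset": [7, 165, -115], "roll": -0.54, "hand": 0}
    - {"offset": [8, 190, -115], "roll": -0.62, "hand": 0}
    - {"offset": [9, 215, -115], "roll": -0.7, "hand": 0}
    - {"offset": [10, 240, -115], "roll": -0.76, "hand": 0}
    - {"offset": [11, 262, -115], "roll": -0.82, "hand": 0}
    - {"offset": [12, 276, -115], "roll": -0.82, "hand": 0}
    - {"offset": [12, 283, -115], "roll": -0.82, "hand": 0}
    - {"offset": [12, 283, -115], "roll": -0.82, "hand": 0}
    - {"offset": [12, 283, -115], "roll": -0.82, "hand": 0}

```text
clock: 14.3
tool_pos: [0.4561, -0.021, 0.1671]
orientation: [-180.0, 0.0, -118.9]
force: [0.3, -0.4, -0.6]
opening: 0.0004
```

```bash
python3 - <<'E'
from h import *
o=st();print(o['tool_pos'],o['joint_pos'].round(1))
s=snap('scene','sc3')
cv2.imwrite('pics/crop6.png',cv2.resize(s['img'][150:270,260:420,::-1],None,fx=5,fy=5,interpolation=2))
E
```

```text
t 14.3 stand xy [-95.7  33.9] z 167.1 rpy [-1.7997e+02  3.0000e-02 -1.1894e+02] F stand [ 0.18 -0.43] -0.6 open 0.0004
[ 0.45605514 -0.02103151  0.16711024] [ 22.2   3.2 -31.7   0.  -55.  -51.2]
```

View pics/crop6.png

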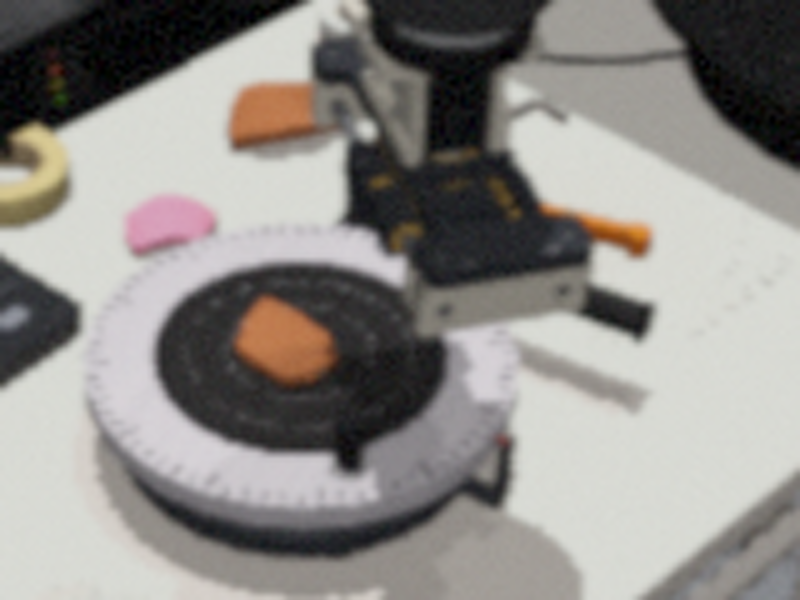

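The gripper is beside the post (crop (350,440)), above the plate, and clear of everything. I'll descend next to it.

Call:
jog_arm:
  motion:
    - {"offset": [0, 0, 10], "roll": 0, "hand": 0}
    - {"offset": [0, 0, 30], "roll": 0, "hand": 0}
    - {"offset": [0, 0, 50], "roll": 0, "hand": 0}
    - {"offset": [0, 0, 65], "roll": 0, "hand": 0}
    - {"offset": [0, 0, 75], "roll": 0, "hand": 0}
    - {"offset": [0, 0, 79], "roll": 0, "hand": 0}
    - {"offset": [0, 0, 79], "roll": 0, "hand": 0}
    - {"offset": [0, 0, 79], "roll": 0, "hand": 0}

```text
clock: 15.02
tool_pos: [0.4562, -0.0216, 0.0878]
orientation: [-180.0, -0.0, -119.0]
force: [0.0, -0.0, 0.7]
opening: 0.0006
```

```bash
cat > plan.py <<'E'
from h import *
import sys
from scipy.spatial.transform import Rotation as Ro
def pose(th,d):
    t=np.radians(th);e=np.array([np.cos(t),np.sin(t)]);k=np.array([np.sin(t),-np.cos(t)])
    return C+.094*e-d*k, th+90   # yaw: tool x=-k
def plan(seq):
    o=st();p=o['tool_pos'];y0=o['orientation'][2];T=Ro.from_euler('xyz',o['orientation'],degrees=True).as_matrix()
    for th,d in seq:
        q,y=pose(th,d);v=T[:2,:2].T@(q-p[:2])*1e3;r=-np.radians((y-y0+180)%360-180)
        print(round(th,1),v.round(1),round(r,3))
E
python3 - <<'E'
from plan import *
plan([(151.4,.03),(151.4,.018),(151.4,.014)])
s=snap('scene','sc4');p=ctrl.get_obs()['tool_pos'];print(proj(s,p-[0,0,.011]))
cv2.imwrite('pics/crop7.png',cv2.resize(s['img'][150:270,260:420,::-1],None,fx=5,fy=5,interpolation=2))
E
```

```text
t 15.02 stand xy [-95.7  33.3] z 87.8 rpy [-1.8000e+02 -2.0000e-02 -1.1903e+02] F stand [-0.   -0.04] 0.74 open 0.0006
151.4 [-10.2   1.1] -0.008
151.4 [-22.2   1.2] -0.008
151.4 [-26.2   1.2] -0.008
[344.4096936  235.88441564]
```

View pics/crop7.png

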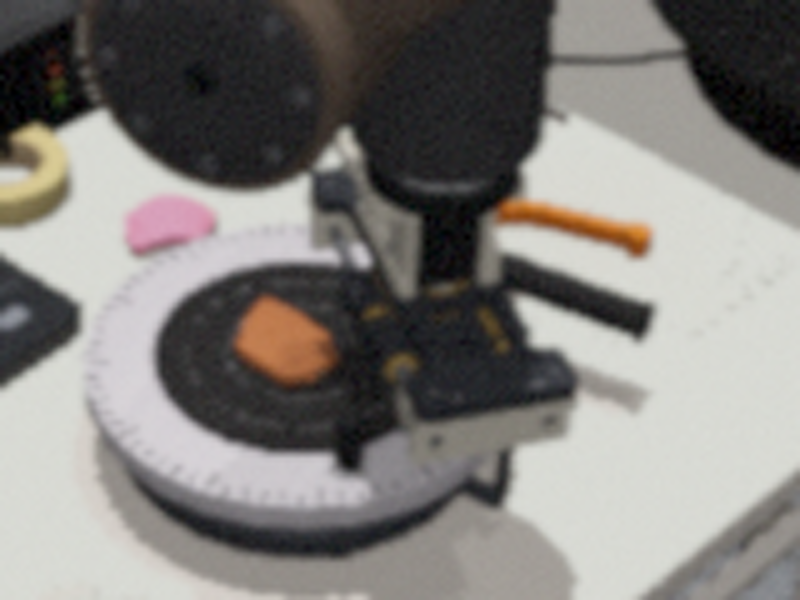

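The fingertips project to crop (422,430), about 40 mm clear of the post at (350,435). I'll move in to just about contact.

Call:
jog_arm:
  motion:
    - {"offset": [-3, 0, 0], "roll": 0, "hand": 0}
    - {"offset": [-7, 1, 0], "roll": 0, "hand": 0}
    - {"offset": [-11, 1, 0], "roll": 0, "hand": 0}
    - {"offset": [-15, 1, 0], "roll": 0, "hand": 0}
    - {"offset": [-18, 1, 0], "roll": 0, "hand": 0}
    - {"offset": [-20, 1, 0], "roll": 0, "hand": 0}
    - {"offset": [-21, 1, 0], "roll": 0, "hand": 0}
    - {"offset": [-22, 1, 0], "roll": 0, "hand": 0}
    - {"offset": [-22, 1, 0], "roll": 0, "hand": 0}

```text
clock: 15.82
tool_pos: [0.4657, -0.0013, 0.0875]
orientation: [180.0, -0.0, -119.0]
force: [0.2, 0.9, 0.6]
opening: 0.0004
```

```bash
python3 - <<'E'
from plan import *
plan([(151.4-x,.018) for x in np.minimum(np.arange(1,21)*2.5-1,47)])
E
```

```text
t 15.82 stand xy [-81.6  50.7] z 87.5 rpy [ 180.     -0.   -118.98] F stand [0.42 0.84] 0.62 open 0.0004
149.9 [-2.3  0.1] 0.019
147.4 [-6.5  0.7] 0.063
144.9 [-10.6   1.2] 0.107
142.4 [-14.8   1.4] 0.15
139.9 [-19.    1.5] 0.194
137.4 [-23.1   1.4] 0.238
134.9 [-27.3   1.1] 0.281
132.4 [-31.5   0.6] 0.325
129.9 [-35.6  -0.1] 0.369
127.4 [-39.7  -0.9] 0.412
124.9 [-43.7  -1.9] 0.456
122.4 [-47.7  -3.1] 0.499
119.9 [-51.7  -4.5] 0.543
117.4 [-55.6  -6. ] 0.587
114.9 [-59.4  -7.7] 0.63
112.4 [-63.1  -9.5] 0.674
109.9 [-66.8 -11.6] 0.718
107.4 [-70.3 -13.8] 0.761
104.9 [-73.8 -16.1] 0.805
104.4 [-74.5 -16.6] 0.814
```

Call:
jog_arm:
  motion:
    - {"offset": [-2, 0, 0], "roll": 0.02, "hand": 0}
    - {"offset": [-5.5, 0.5, 0], "roll": 0.05, "hand": 0}
    - {"offset": [-9.5, 1, 0], "roll": 0.095, "hand": 0}
    - {"offset": [-13.5, 1.3, 0], "roll": 0.137, "hand": 0}
    - {"offset": [-17.5, 1.5, 0], "roll": 0.18, "hand": 0}
    - {"offset": [-22, 1.4, 0], "roll": 0.227, "hand": 0}
    - {"offset": [-26.5, 1.2, 0], "roll": 0.273, "hand": 0}
    - {"offset": [-31, 0.7, 0], "roll": 0.32, "hand": 0}
    - {"offset": [-35.5, 0, 0], "roll": 0.368, "hand": 0}
    - {"offset": [-39.7, -0.9, 0], "roll": 0.412, "hand": 0}
    - {"offset": [-43.7, -1.9, 0], "roll": 0.456, "hand": 0}
    - {"offset": [-47.7, -3.1, 0], "roll": 0.5, "hand": 0}
    - {"offset": [-51.7, -4.5, 0], "roll": 0.543, "hand": 0}
    - {"offset": [-55.6, -6, 0], "roll": 0.587, "hand": 0}
    - {"offset": [-59.4, -7.7, 0], "roll": 0.63, "hand": 0}
    - {"offset": [-63, -9.5, 0], "roll": 0.674, "hand": 0}
    - {"offset": [-66, -11.2, 0], "roll": 0.71, "hand": 0}
    - {"offset": [-68, -12.4, 0], "roll": 0.735, "hand": 0}
    - {"offset": [-69.5, -13.3, 0], "roll": 0.752, "hand": 0}
    - {"offset": [-70.3, -13.8, 0], "roll": 0.761, "hand": 0}

```text
clock: 17.48
tool_pos: [0.5117, 0.0534, 0.0874]
orientation: [180.0, -0.0, -162.7]
force: [-1.6, 0.9, -0.1]
opening: 0.0007
```

```bash
python3 - <<'E'
from plan import *
plan([(107.4-x,.018) for x in np.arange(1,21)*2.5])
s=snap('top','top2');snap('scene','sc5')
cv2.imwrite('pics/crop8.png',np.vstack([cv2.resize(s['img'][160:265,270:410,::-1],(560,300)),cv2.resize(dict(np.load('pics/sc5.npz'))['img'][170:270,260:420,::-1],(560,300))]))
E
```

```text
t 17.48 stand xy [-23.7  92.7] z 87.4 rpy [ 1.8000e+02 -3.0000e-02 -1.6268e+02] F stand [-1.29  1.25] -0.13 open 0.0007
104.9 [-4.2  0.7] 0.042
102.4 [-8.4  1.3] 0.086
99.9 [-12.5   1.6] 0.129
97.4 [-16.7   1.8] 0.173
94.9 [-20.9   1.7] 0.217
92.4 [-25.1   1.5] 0.26
89.9 [-29.2   1.1] 0.304
87.4 [-33.4   0.6] 0.348
84.9 [-37.5  -0.2] 0.391
82.4 [-41.5  -1.1] 0.435
79.9 [-45.6  -2.2] 0.479
77.4 [-49.5  -3.5] 0.522
74.9 [-53.5  -4.9] 0.566
72.4 [-57.3  -6.5] 0.609
69.9 [-61.1  -8.3] 0.653
67.4 [-64.8 -10.3] 0.697
64.9 [-68.4 -12.4] 0.74
62.4 [-71.9 -14.7] 0.784
59.9 [-75.3 -17.1] 0.828
57.4 [-78.6 -19.6] 0.871
```

View pics/crop8.png

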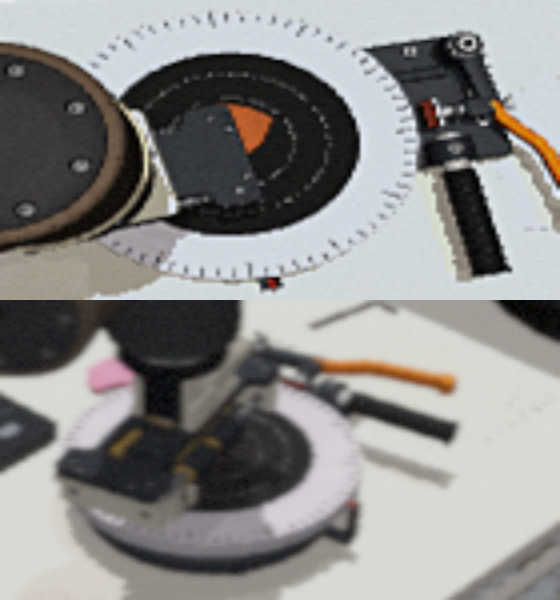

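The post has left its old spot and the sherd has turned with the plate. I'll continue to about 90° total, slowing at the end.

Call:
jog_arm:
  motion:
    - {"offset": [-2, 0.4, 0], "roll": 0.02, "hand": 0}
    - {"offset": [-5.5, 0.9, 0], "roll": 0.055, "hand": 0}
    - {"offset": [-9.5, 1.4, 0], "roll": 0.098, "hand": 0}
    - {"offset": [-14, 1.7, 0], "roll": 0.145, "hand": 0}
    - {"offset": [-18.5, 1.8, 0], "roll": 0.192, "hand": 0}
    - {"offset": [-23, 1.6, 0], "roll": 0.24, "hand": 0}
    - {"offset": [-27.5, 1.3, 0], "roll": 0.286, "hand": 0}
    - {"offset": [-32, 0.8, 0], "roll": 0.333, "hand": 0}
    - {"offset": [-36.5, 0, 0], "roll": 0.38, "hand": 0}
    - {"offset": [-41, -1, 0], "roll": 0.43, "hand": 0}
    - {"offset": [-45.6, -2.2, 0], "roll": 0.479, "hand": 0}
    - {"offset": [-49.5, -3.5, 0], "roll": 0.522, "hand": 0}
    - {"offset": [-53.5, -4.9, 0], "roll": 0.566, "hand": 0}
    - {"offset": [-57.3, -6.5, 0], "roll": 0.61, "hand": 0}
    - {"offset": [-61, -8.3, 0], "roll": 0.653, "hand": 0}
    - {"offset": [-64.5, -10.1, 0], "roll": 0.693, "hand": 0}
    - {"offset": [-67.5, -11.9, 0], "roll": 0.73, "hand": 0}
    - {"offset": [-70, -13.4, 0], "roll": 0.76, "hand": 0}
    - {"offset": [-72, -14.8, 0], "roll": 0.786, "hand": 0}
    - {"offset": [-73, -15.4, 0], "roll": 0.798, "hand": 0}

```text
clock: 19.25
tool_pos: [0.5864, 0.0603, 0.0875]
orientation: [-180.0, 0.0, 151.6]
force: [-1.4, 0.8, 0.6]
opening: 0.0003
```

Call:
jog_arm:
  motion:
    - {"offset": [0, 0, 0], "roll": 0, "hand": 0}
    - {"offset": [0, 0, 0], "roll": 0, "hand": 0}
    - {"offset": [0, 0, 0], "roll": 0, "hand": 0}
    - {"offset": [2, 0, 0], "roll": 0, "hand": 0}
    - {"offset": [5, 0, 0], "roll": 0, "hand": 0}
    - {"offset": [10, 0, 0], "roll": 0, "hand": 0}
    - {"offset": [15, 0, 0], "roll": 0, "hand": 0}
    - {"offset": [20, 0, 0], "roll": 0, "hand": 0}
    - {"offset": [20, 0, -10], "roll": 0, "hand": 0}
    - {"offset": [20, 0, -30], "roll": 0, "hand": 0}
    - {"offset": [20, 0, -60], "roll": 0, "hand": 0}
    - {"offset": [20, 0, -90], "roll": 0, "hand": 0}
    - {"offset": [20, 0, -120], "roll": 0, "hand": 0}
    - {"offset": [20, 0, -145], "roll": 0, "hand": 0}
    - {"offset": [20, 0, -150], "roll": 0, "hand": 0}

```text
clock: 20.5
tool_pos: [0.5705, 0.0704, 0.2437]
orientation: [179.7, 0.3, 151.7]
force: [0.4, 0.0, 0.5]
opening: 0.0004
```

```bash
python3 -c "
from plan import *
o=st();p=o['tool_pos'];T=Ro.from_euler('xyz',o['orientation'],degrees=True).as_matrix()
print(p,o['joint_pos'].round(1),'to (.45,.25):',T.T@(np.array([.42,.25,p[2]])-p)*1e3)"
```

```text
t 20.5 stand xy [37.5 95. ] z 243.7 rpy [179.68   0.34 151.74] F stand [ 0.4  -0.06] 0.51 open 0.0004
[0.57047135 0.07044935 0.24371144] [ 2.660e+01  1.070e+01 -1.210e+01  1.000e-01 -6.680e+01 -1.449e+02] to (.45,.25): [217.54762766  86.90476224  -0.81041083]
```

Now I'll move the arm aside to clear the top view.

Call:
jog_arm:
  motion:
    - {"offset": [10, 4, -5], "roll": 0, "hand": 0}
    - {"offset": [30, 12, -5], "roll": 0, "hand": 0}
    - {"offset": [55, 22, -5], "roll": 0, "hand": 0}
    - {"offset": [80, 32, -5], "roll": 0, "hand": 0}
    - {"offset": [105, 42, -5], "roll": 0, "hand": 0}
    - {"offset": [130, 52, -5], "roll": 0, "hand": 0}
    - {"offset": [155, 62, -5], "roll": 0, "hand": 0}
    - {"offset": [180, 72, -5], "roll": 0, "hand": 0}
    - {"offset": [200, 80, -5], "roll": 0, "hand": 0}
    - {"offset": [212, 85, -5], "roll": 0, "hand": 0}
    - {"offset": [217, 87, -5], "roll": 0, "hand": 0}
    - {"offset": [217, 87, -5], "roll": 0, "hand": 0}
    - {"offset": [217, 87, -5], "roll": 0, "hand": 0}

```text
clock: 21.58
tool_pos: [0.4184, 0.2494, 0.2424]
orientation: [-180.0, -0.0, 151.7]
force: [0.0, -0.2, 1.1]
opening: 0.0002
```

```bash
python3 - <<'E'
from h import *
st();s=snap('top','top3');im=s['img'][:,:,::-1]
b=dict(np.load('pics/top0.npz'))['img'][:,:,::-1]
d=cv2.absdiff(im,b).max(2)
print('changed px: lever zone',(d[165:262,375:425]>60).sum(),'hex',(d[155:185,425:465]>60).sum(),'screwdriver',(d[262:295,215:300]>60).sum(),'glue',(d[188:216,195:240]>60).sum())
cv2.imwrite('pics/crop9.png',cv2.resize(im[110:300,180:470],None,fx=2.7,fy=2.7,interpolation=2))
E
```

```text
t 21.58 stand xy [-66.8 305.4] z 242.4 rpy [-179.97   -0.    151.73] F stand [ 0.   -0.17] 1.08 open 0.0002
changed px: lever zone 0 hex 0 screwdriver 560 glue 0
```

View pics/crop9.png

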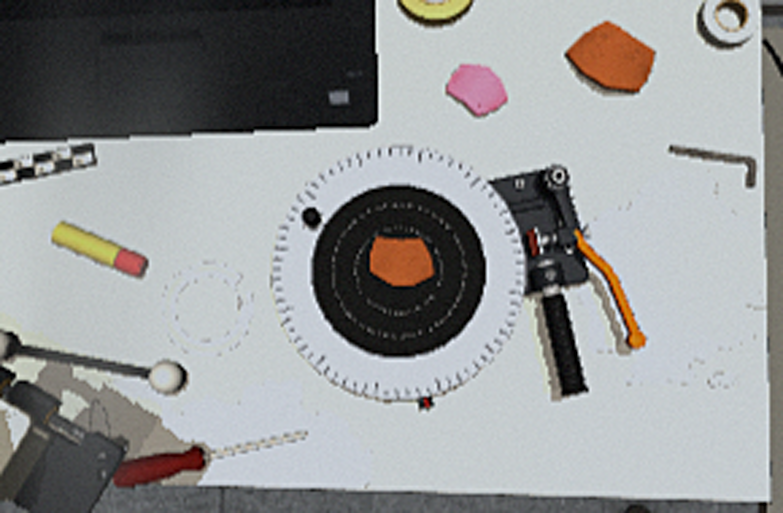

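The post now sits at crop (311,216), about a quarter turn round (roughly 151° to 59°). The sherd rode along on the mat, and the lever is fully out with 0 changed pixels. The screwdriver difference is the gripper and its shadow over it. I'll check stillness, then hand in.

```bash
python3 - <<'E'
from h import *
def post(s):
    g=s['img'].max(2).astype(np.uint8)[180:200,285:303]; y,x=np.nonzero(g<70); return ray(s,285+x.mean(),180+y.mean(),.1)[:2]-C
a=post(dict(np.load('pics/top3.npz')))
for i in range(6): s=cams.snapshot('top')
b=post(s)
for v in(a,b): print(v,np.linalg.norm(v),np.degrees(np.arctan2(v[1],v[0])))
st();print(order.close_job())
E
```

```text
[0.03718404 0.07491775] 0.08363804755257466 63.6033448120703
[0.03740352 0.07491209] 0.08373078851851014 63.46709560269749
t 21.93 stand xy [-66.3 304.9] z 242.5 rpy [-179.99   -0.    151.63] F stand [0.8  0.77] -0.9 open -0.0
the job is handed in; nothing more can be done
None
```

The brake test is done and the job is handed in at about 22 s, with the arm clear of everything.

- **Brake lever:** With the closed fingers I pressed the lever until the pad met the rim. I held it there for about 2 s at roughly 10–12 N along the press direction, with a clear gap to the bar. I then eased it out at about 12 mm/s, going slower at first. The last picture shows it in its starting position.
- **Plate:** I pushed it about a quarter turn clockwise by the finger post, from about 151° to about 60°. It turned with only 1–2 N on the tool. A second look about 0.3 s later showed it standing still.
- **Sherd and other things:** The sherd rode along on the mat. The glue stick and hex key are unchanged in the pictures.

Two checks were not clean:
- **Screwdriver:** The picture comparison there showed changes, which I put down to the gripper and its shadow in view. It looks unmoved, and the arm was about 0.2 m above it.
- **Final post angle:** My last measurement gave 63.5° at a radius of 84 mm instead of 94 mm, probably because the dark mat's edge was partly picked up. The turn is therefore 90° give or take a few degrees.

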